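Fit the kingpin spacer of a garden cart

ROBOT

A 6-joint arm with a two-finger parallel gripper is mounted at the origin on the work surface. World frame = base frame: x ahead of the robot, y to its left, z up, the work surface at z = 0. Lengths are in m, angles in rad, forces in N, time in s.
With the tool pointing down it reaches from about 0.25 to 0.775 m from the base axis. Payload 4 kg.
Tool frame: the origin (TCP) lies at the very end of the fingers, on their centre line; the grasp point (between the pads) lies 19 mm behind it; z points along the fingers, y is the direction in which the jaws open and shut (so a half turn about z gives the same grasp; the last joint's range is limited). The gripper opens to 94 mm and grips with 3 to 60 N. Pads are 16 mm wide; open, the fingers measure 119 mm over their backs; the gripper's body (75 mm by 177 mm) begins 78 mm behind the grasp point.
Start: joints at [-1.227, 0.087, 1.371, -0, 1.684, -0.103], TCP at [0.238, -0.496, 0.206] pointing down, gripper open.
Joint ranges: [-3.1, 3.1], [-0.76, 2.03], [0.27, 2.55], [-1.08, 4.22], [0.17, 2.65], [-2.57, 2.57]. Speed limits (rad/s): [2.79, 2.79, 3.14, 3.14, 3.14, 3.14].

INTERFACE

Orientations are given as [roll, pitch, yaw] about the fixed x, y, z axes, in that order (R = Rz(yaw) Ry(pitch) Rx(roll)).
In Python, from bench import robot, cams, models gives the robot as it stands.
- The arm moves only by the tool step_arm, never from a script. Its argument "series" is a list of rows, each a list of 5 numbers: the gripper command: -1 is shut, 1 is fully open, values between are in proportion, then the shift along the tool's x, y, z in mm, then the turn about the tool's z in degrees. A call has 1 to 20 rows; each row is the pose to reach, as a shift and turn from the pose commanded when the call began, along the tool's axes at that moment; what a row does not reach only later rows make up. A row lasts 1/8 s, in which the tool goes at most 62.5 mm and 10.7 degrees, less where a joint would pass 70% of its speed; a pose out of reach is approached as far as the arm can. A call with a gripper value outside its range is refused whole. The fingers move at their own pace and stop on an object; the grip force is fixed at half the most. Time passes only in rows, so rows that repeat a pose let the fingers close. It gives the time, the measured TCP pose, the force and the opening at its end, in the units of the state.
- robot.get_obs(): the state, without advancing time (a new reading comes with each control period).
- cams.snapshot(name): name is "scene" or "top" or "wrist"; returns a dict with "pixels" (480x640x3 uint8, red, green, blue), "fov_y" (degrees; the focal length in pixels is half the picture's height over the tangent of half this angle, whatever the lens; pixels are square), "cx", "cy" (the principal point, pixels), "R" (3x3) and "t" (3): a world point X has camera coordinates R X + t. Camera axes: x right, y down, z forward; pixel columns grow to the right and rows downward; lengths in m; the calibration is good to about 2 mm. A picture is of the moment at which its call begins. There is no depth.
- robot.close_job(): hands the job in, once; it reports no verdict.
Trained networks look in a picture, given as the dict that the camera call returned (one of the last four; its "shot" number tells which), for a name from the list of things; names that differ only in an ending like _2 or _b are one class to them, and where a whole thing is asked for, a point or a joint stands for the part that bears it (a point fixed in the world has none). Each returns a list of dicts, best first, with "p" (0 to 1); they miss things now and then, are a little off and sometimes report something else, mostly with a low value. They report only what shows in the picture. A call takes as long as a camera call.
- models.find_in(picture, label): "position" ([x, y, z] in m, in world coordinates, good to about 4 mm: the middle of the surface that is visible of it).
- models.pinpoint(picture, label): "position" ([x, y, z] in m, in world coordinates, good to about 4 mm: a listed point, or the origin of a listed thing).
The state is a dict: "time": time; "joint_positions": joint angles; "qvel": joint speeds; "joint_torque": joint torques, N m; "tool_pos": TCP position; "ee_rot": TCP orientation; "wrist_force": force on the tool from outside, world axes, zero at the start; "wrist_torque": the same for the moment, N m; "width": finger opening in m.
Only numpy, scipy, OpenCV 4.12 (cv2) and the standard library are available. Lean on these libraries where they do the work, as an engineer would, in place of code of your own. Each camera call takes 0.05 s, during which the arm holds its last target. There are 200 camera calls.

TASK

The garden cart's steering head lies on the bench with its kingpin pointing up. Pick up the tall spacer sleeve, slide it down over the kingpin until it sits fully home on the plate, lowering it rather than dropping it, and let go. Leave the short sleeve and the flat washer where they are.

Things in the scene. Friction and masses are not known exactly. Their poses are not given: they have to be found in the camera images.
- tall_sleeve_mid (a point): The tall spacer sleeve: plain aluminium tube, 60 mm high, 46 mm outside diameter, 32 mm bore through (wall 7 mm), about 0.14 kg, loose. Stands upright on the bench at the start, its bore pointing straight up; this point is the centre, on the axis, half-way up; z along the axis.
- short_sleeve_mid (a point): The short spacer sleeve, a bystander: plain aluminium tube, 25 mm high, 46 mm outside diameter, 32 mm bore, loose. Stands upright on the bench at the start, its bore pointing straight up; this point is the centre, on the axis, half-way up; z along the axis.
- washer_mid (a point): The thick flat steel washer, a bystander: 10 mm high, 75 mm outside diameter, 32 mm bore, loose. Lies flat on the bench; this point is the centre, on the axis, half-way up; z along the axis.
- pin_foot (a point): Foot of the fixed kingpin, on its axis, at the upper face of the steering head's plate, 38 mm above the bench; z up. Plain steel pin, 22 mm diameter for 50 mm, then tapering to 8 mm at its top, 70 mm above this point. Dark steel plate 120 (x) x 100 mm, level, on a 130 x 110 mm wooden block. Four bolt heads, 6 mm high, 57 mm from the axis. The seated tall sleeve leaves 10 mm of pin showing.

How it is judged:
On the way:
1. the tall sleeve is lifted above the kingpin's top (z of tall_sleeve_mid in the frame of pin_foot above 0.09 m), for 0.1 s.
At the end, for the whole second after the job is handed in: The tall sleeve is round the kingpin (axes within 12 mm), seated on the plate (its centre 30 mm above the pin's foot, within 6 mm), upright within 10 degrees and at rest; the short sleeve and the washer are within 30 mm of where they began (horizontal distance between tall_sleeve_mid and pin_foot below 0.012 m and z of tall_sleeve_mid in the frame of pin_foot between 0.024 and 0.036 m and angle between the z axis of tall_sleeve_mid and the z axis of pin_foot, either way round below 0.17 rad and linear speed of tall_sleeve below 0.02 m/s and distance of each of short_sleeve_mid, washer_mid from where it was at the start of the episode below 0.03 m); the robot touches nothing.
It fails at once if the tall sleeve is dropped down the kingpin (faster than 0.5 m/s while round it) (horizontal distance between tall_sleeve_mid and pin_foot below 0.02 m and z of tall_sleeve_mid in the frame of pin_foot below 0.1 m and linear speed of tall_sleeve above 0.5 m/s).
It also fails if it takes over 43 s, if anything falls off the work surface, if the arm or the gripper's body presses on something with over 40 N, if the wrist force passes 120 N, or if a joint passes its speed limit or range.

## Working session

There is one attempt and no reset: what is moved stays moved. The work goes in short steps, Python scripts to look and compute and a tool call to move; the robot and the scene stay as the last step left them, time stands still between calls to the robot, and variables do not carry over. Pictures are saved under pics/ and viewed, about 8 in all and at most 12, crops included, and the job is handed in when it is done.

Besides the shell and the picture viewer there is one more tool, called after "Request:" as name(argument=value, ...) on one line, values as JSON. step_arm: Moves the arm, as the interface text tells. Its arguments: {"type":"object","properties":{"series":{"type":"array","items":{"type":"array","items":{"type":"number"}}}},"required":["series"]}

```bash
mkdir -p pics; python3 - <<'E'
from bench import robot,cams,models
import cv2,numpy as np
o=robot.get_obs();print({k:np.round(o[k],3) for k in("time","tool_pos","ee_rot","width","wrist_force")})
for n in("top","scene"):
    s=cams.snapshot(n);cv2.imwrite(f"pics/{n}0.png",s["pixels"][:,:,::-1])
    C=-np.array(s["R"]).T@s["t"];print(n,"cam at",C.round(3))
    for l in("tall_sleeve_mid","short_sleeve_mid","washer_mid","pin_foot"):
        for d in models.pinpoint(s,l)[:2]:
            X=np.array(d["position"]);c=np.array(s["R"])@X+s["t"];f=240/np.tan(np.radians(s["fov_y"]/2))
            print(l,round(d["p"],2),X.round(4),"px",(c[:2]/c[2]*f+[s["cx"],s["cy"]]).round(0))
E
```

```text
{'time': np.float64(0.0), 'tool_pos': array([ 0.237, -0.496,  0.204]), 'ee_rot': array([-3.139, -0.   ,  0.447]), 'width': np.float64(0.094), 'wrist_force': array([-0.546,  1.79 ,  0.597])}
top cam at [0.401 0.009 0.954]
tall_sleeve_mid 0.55 [ 0.457  -0.079   0.0317] px [363. 320.]
short_sleeve_mid 0.59 [ 0.4816 -0.2623  0.0119] px [468. 308.]
washer_mid 0.76 [ 0.679  -0.1216  0.0022] px [385. 199.]
pin_foot 0.83 [0.5302 0.149  0.0418] px [229. 275.]
scene cam at [ 0.864 -0.513  0.806]
tall_sleeve_mid 0.64 [ 0.4606 -0.0783  0.0284] px [220. 264.]
short_sleeve_mid 0.79 [ 0.4815 -0.2566  0.0119] px [169. 359.]
short_sleeve_mid 0.39 [ 0.4587 -0.0778  0.0301] px [220. 263.]
washer_mid 0.59 [ 0.6768 -0.1212  0.0064] px [323. 343.]
pin_foot 0.77 [0.5293 0.15   0.0356] px [318. 188.]
```

View pics/top0.png

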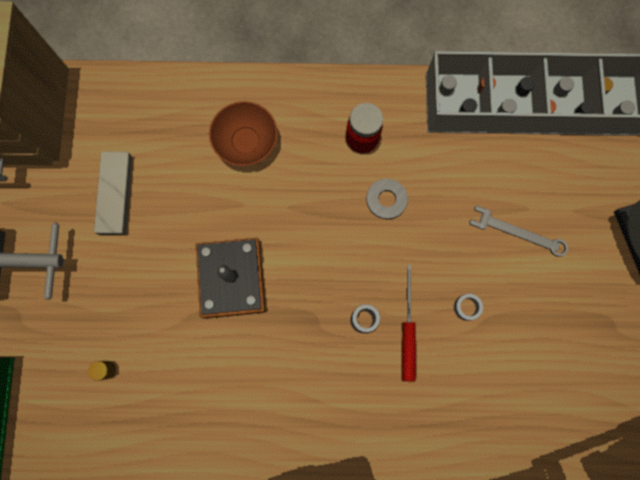

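View pics/scene0.png

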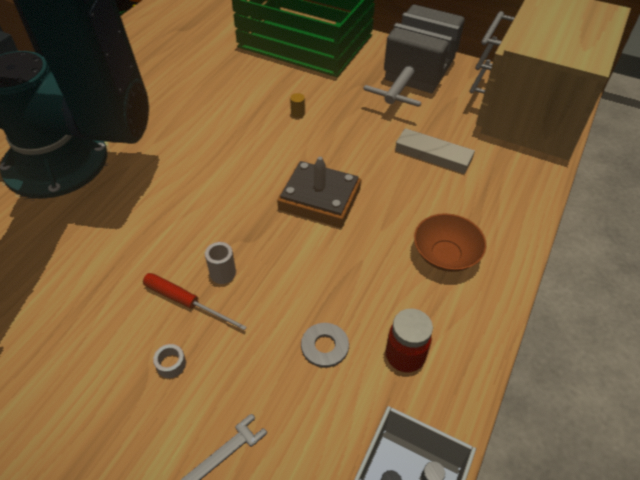

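The top view shows the tall sleeve at px (366,319), the short sleeve at (469,307), the washer at (387,199) and the pin at (229,275). The scene view agrees: the taller tube is at (220,264). Both cameras give tall ≈ (0.459, -0.079) and pin ≈ (0.530, 0.150). I'll keep the current yaw, since the jaws clear the screwdriver, and move above the tall sleeve.

Request:
step_arm(series=[[1, 38, -28, 0, 0], [1, 76, -56, 0, 0], [1, 114, -84, 0, 0], [1, 152, -112, 0, 0], [1, 190, -140, 0, 0], [1, 228, -168, 0, 0], [1, 266, -196, 0, 0], [1, 304, -224, 0, 0], [1, 342, -252, 0, 0], [1, 365, -269, 0, 0], [1, 380, -280, 0, 0], [1, 380, -280, 0, 0], [1, 380, -280, 0, 0]])

```text
time: 2.12
tool_pos: [0.4591, -0.0798, 0.2055]
ee_rot: [3.141, 0.0, 0.446]
wrist_force: [-0.9, -0.1, -0.3]
width: 0.0939
```

```bash
cat > h.py <<'E'
from bench import robot,cams,models
import cv2,numpy as np
def proj(s,X):
    c=np.array(s["R"])@X+s["t"];f=240/np.tan(np.radians(s["fov_y"]/2))
    return c[:2]/c[2]*f+[s["cx"],s["cy"]]
def ray(s,u,v,z):
    f=240/np.tan(np.radians(s["fov_y"]/2));R=np.array(s["R"]);C=-R.T@s["t"]
    d=R.T@np.array([(u-s["cx"])/f,(v-s["cy"])/f,1]);return C+d*(z-C[2])/d[2]
def toolshift(dw,yaw):
    c,n=np.cos(yaw),np.sin(yaw);return np.array([c*dw[0]+n*dw[1],n*dw[0]-c*dw[1]])*1000
def st():
    o=robot.get_obs();print({k:np.round(o[k],4).tolist() for k in("time","tool_pos","ee_rot","width","wrist_force")});return o
def look(n,name,labels):
    s=cams.snapshot(n);cv2.imwrite(f"pics/{name}.png",s["pixels"][:,:,::-1])
    for l in labels:
        for d in models.pinpoint(s,l)[:2]:
            X=np.array(d["position"]);print(n,l,round(d["p"],2),X.round(4),"px",proj(s,X).round(0))
    return s
E
python3 - <<'E'
from h import *
st();s=look("wrist","w1",["tall_sleeve_mid","pin_foot"])
for z in (.06,0): print("rim proj",z,[proj(s,np.array([.459+a,-.0787+b,z])).round(0) for a,b in((0,0),(.023,0),(-.023,0),(0,.023),(0,-.023))])
E
```

```text
{'time': 2.125, 'tool_pos': [0.4591, -0.0798, 0.2055], 'ee_rot': [3.1412, 0.0004, 0.4465], 'width': 0.0939, 'wrist_force': [-0.9065, -0.0711, -0.323]}
wrist tall_sleeve_mid 0.93 [ 0.4605 -0.08    0.0305] px [323. 219.]
wrist pin_foot 0.92 [0.5336 0.1528 0.0364] px [120.  36.]
rim proj 0.06 [array([321., 227.]), array([331., 205.]), array([311., 247.]), array([299., 216.]), array([342., 237.])]
rim proj 0 [array([321., 214.]), array([330., 195.]), array([312., 232.]), array([302., 205.]), array([339., 222.])]
```

View pics/w1.png

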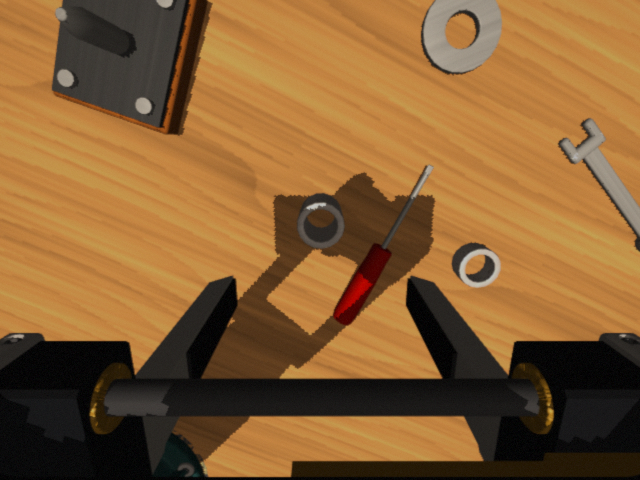

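The wrist view shows the tall sleeve's rim at about px (321,225), and my estimate projects to (321,227), so it agrees to about 1 mm. The screwdriver is to its right, clear of fingers opened only partly. I'll descend and grip.

Request:
step_arm(series=[[0.6, 0, -1, 30, 0], [0.6, 0, -1, 70, 0], [0.6, 0, -1, 110, 0], [0.6, 0, -1, 145, 0], [0.6, 0, -1, 165, 0], [0.6, 0, -1, 175, 0], [0.6, 0, -1, 178, 0], [0.6, 0, -1, 178, 0], [-1, 0, -1, 178, 0], [-1, 0, -1, 178, 0], [-1, 0, -1, 178, 0], [-1, 0, -1, 178, 0], [-1, 0, -1, 178, 0], [-1, 0, -1, 178, 0], [-1, 0, -1, 178, 0], [-1, 0, -1, 178, 0]])

```text
time: 4.28
tool_pos: [0.4591, -0.0785, 0.0278]
ee_rot: [3.141, -0.0, 0.447]
wrist_force: [0.1, 0.5, 2.7]
width: 0.0449
```

Gripped: width is 45 mm against a 46 mm OD. I'll lift and move to a point short of the pin to measure it with the wrist camera.

Request:
step_arm(series=[[-1, 0, 0, -10, 0], [-1, 0, 0, -35, 0], [-1, 0, 0, -75, 0], [-1, 0, 0, -115, 0], [-1, 0, 0, -140, 0], [-1, 0, 0, -150, 0], [-1, 10, -20, -150, 0], [-1, 25, -50, -150, 0], [-1, 40, -85, -150, 0], [-1, 55, -120, -150, 0], [-1, 65, -150, -150, 0], [-1, 75, -168, -150, 0], [-1, 80, -175, -150, 0], [-1, 80, -175, -150, 0], [-1, 80, -175, -150, 0]])

```text
time: 6.15
tool_pos: [0.4554, 0.1132, 0.1771]
ee_rot: [3.141, 0.001, 0.446]
wrist_force: [0.6, 0.6, -1.7]
width: 0.0455
```

```bash
python3 - <<'E'
from h import *
st()
s=look("wrist","w2",["tall_sleeve_mid","pin_foot"])
print("pin proj foot/top",proj(s,np.array([.531,.1505,.038])),proj(s,np.array([.531,.1505,.108])))
for n in("top","scene"): look(n,n+"2",["tall_sleeve_mid","pin_foot","short_sleeve_mid"])
E
```

```text
{'time': 6.15, 'tool_pos': [0.4554, 0.1132, 0.1771], 'ee_rot': [3.1413, 0.0009, 0.4459], 'width': 0.0455, 'wrist_force': [0.6094, 0.6452, -1.6869]}
wrist tall_sleeve_mid 0.96 [0.4572 0.1152 0.1803] px [320. 290.]
wrist pin_foot 0.76 [0.5336 0.1508 0.0362] px [322. 131.]
pin proj foot/top [320.85769809 134.26176958] [320.6838702  133.44175508]
top short_sleeve_mid 0.56 [ 0.4803 -0.2598  0.0142] px [467. 309.]
scene tall_sleeve_mid 0.9 [0.455  0.1164 0.1801] px [270. 126.]
scene pin_foot 0.74 [0.531  0.1485 0.0373] px [319. 188.]
scene short_sleeve_mid 0.55 [ 0.4805 -0.2595  0.0156] px [167. 359.]
```

View pics/w2.png

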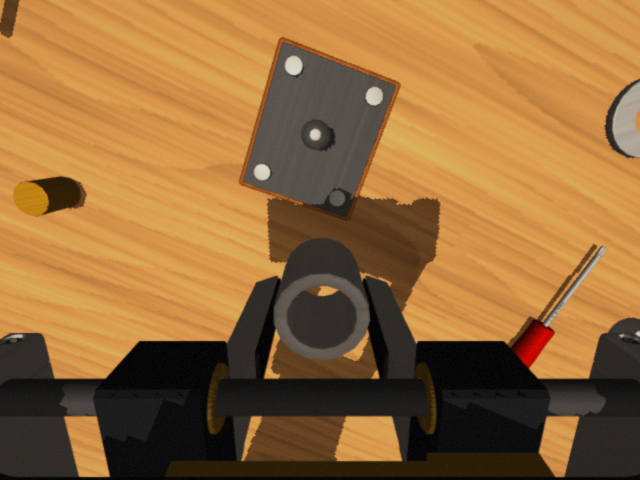

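The wrist view shows the sleeve held upright with its rim centre at about px (322,316). The pin tip is at about (315,133), and my estimate projects to (321,134). I'll work out the relative offset from this same picture by fitting circles.

```bash
python3 - <<'E'
from h import *
s=cams.snapshot("wrist");o=st();g=cv2.cvtColor(s["pixels"],cv2.COLOR_RGB2GRAY)
w=g[120:148,302:330];m=(w>120).astype(np.uint8)
M=cv2.moments(m);tip=(302+M["m10"]/M["m00"],120+M["m01"]/M["m00"]);print("tip px",tip,m.sum(),ray(s,*tip,.108))
# bolts centroid: symmetric about the pin axis (z=.044)
P=[]
for u,v in((293,65),(374,96),(262,172)):
    q=g[v-12:v+13,u-12:u+13];M=cv2.moments((q>140).astype(np.uint8));P.append(ray(s,u-12+M["m10"]/M["m00"],v-12+M["m01"]/M["m00"],.044))
P=np.array(P);print("bolts",P.round(4));print("pin from diag 2-3",(P[1]+P[2])/2, np.linalg.norm(P[1]-P[2]))
# sleeve rim outer: bright annulus
z=o["tool_pos"][2]+.0322
for X in(o["tool_pos"],):print("rim centre if on TCP",proj(s,np.array([X[0],X[1],z])),"radius px",[proj(s,np.array([X[0]+a,X[1]+b,z])) .round(1) for a,b in((.0207,.0099),(-.0207,-.0099),(.0099,-.0207),(-.0099,.0207))])
cv2.imwrite("pics/crop.png",cv2.resize(s["pixels"][225:375,260:385,::-1],None,fx=4,fy=4))
E
```

```text
{'time': 6.75, 'tool_pos': [0.4555, 0.1139, 0.1775], 'ee_rot': [3.1415, -0.0, 0.4468], 'width': 0.0452, 'wrist_force': [0.3272, 0.1294, -0.8533]}
tip px (315.7090909090909, 134.76363636363635) 110 [0.52889227 0.15396272 0.108     ]
bolts [[0.5696 0.1937 0.044 ]
 [0.5773 0.1242 0.044 ]
 [0.4802 0.1837 0.044 ]]
pin from diag 2-3 [0.52876805 0.15394812 0.044     ] 0.1138943789908209
rim centre if on TCP [322.43637627 320.37424191] radius px [array([322.5, 274.4]), array([322.4, 362.9]), array([371.7, 320.4]), array([273.2, 320.3])]
```

View pics/crop.png

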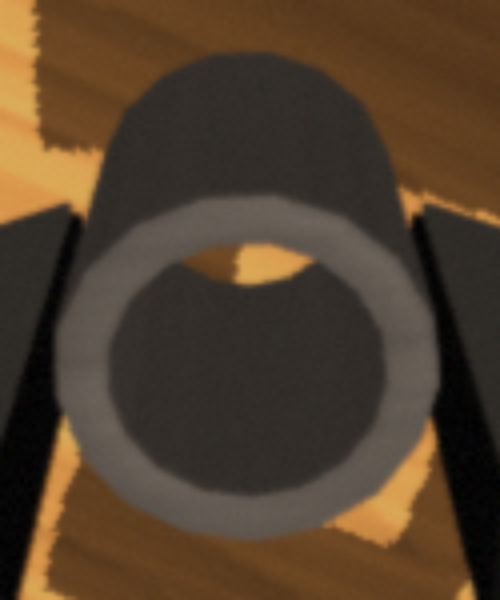

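The three bolts fit well: the diagonal measures 113.9 mm against 114, and its midpoint matches the tip ray. That puts the pin at (0.529, 0.154), and the rim sits about 1 mm forward of the TCP. I'll move over the pin, lower slightly and check.

Request:
step_arm(series=[[-1, 15, -1, 0, 0], [-1, 35, -2, 0, 0], [-1, 55, -2.5, 0, 0], [-1, 72, -3, 0, 0], [-1, 80, -3.5, 0, 0], [-1, 82, -3.5, 0, 0], [-1, 82, -3.5, 10, 0], [-1, 82, -3.5, 25, 0], [-1, 82, -3.5, 33, 0], [-1, 82, -3.5, 33, 0], [-1, 82, -3.5, 33, 0]])

```text
time: 8.12
tool_pos: [0.528, 0.1525, 0.1447]
ee_rot: [3.141, -0.001, 0.447]
wrist_force: [-0.4, 0.4, -1.5]
width: 0.045
```

```bash
python3 - <<'E'
from h import *
st()
w=look("wrist","w3",["tall_sleeve_mid"]);s=look("scene","s3",["tall_sleeve_mid","pin_foot"])
a=cv2.resize(w["pixels"][225:375,260:380],(400,500));b=cv2.resize(s["pixels"][110:235,270:370],(400,500))
cv2.imwrite("pics/c3.png",np.hstack([a,b])[:,:,::-1])
for z in(.116,): print("scene foot,tip",proj(s,np.array([.529,.1535,.038])),proj(s,np.array([.529,.1535,.108])))
E
```

```text
{'time': 8.125, 'tool_pos': [0.528, 0.1525, 0.1447], 'ee_rot': [3.1413, -0.0005, 0.4468], 'width': 0.045, 'wrist_force': [-0.4314, 0.3829, -1.4981]}
wrist tall_sleeve_mid 0.74 [0.5292 0.1518 0.1463] px [324. 291.]
scene tall_sleeve_mid 0.56 [0.5263 0.1539 0.1505] px [318. 139.]
scene pin_foot 0.79 [0.5324 0.1497 0.0403] px [320. 187.]
scene pin_foot 0.51 [ 0.4825 -0.2595  0.015 ] px [168. 360.]
scene foot,tip [318.94583682 185.4934305 ] [319.18653679 157.87253877]
```

View pics/c3.png

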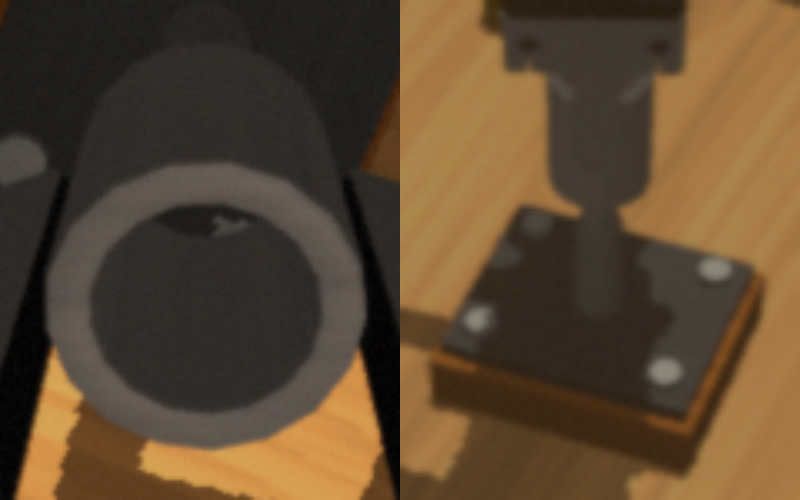

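Left (wrist crop): the pin below the sleeve is laterally centred with it. Right (scene crop): the sleeve axis and the pin are both at x≈600. The two views cover both directions and both look aligned, so I'll lower partway and check the force.

Request:
step_arm(series=[[-1, 0, 0, 5, 0], [-1, 0, 0, 10, 0], [-1, 0, 0, 15, 0], [-1, 0, 0, 20, 0], [-1, 0, 0, 25, 0], [-1, 0, 0, 30, 0], [-1, 0, 0, 35, 0], [-1, 0, 0, 40, 0], [-1, 0, 0, 40, 0]])

```text
time: 9.5
tool_pos: [0.5275, 0.1525, 0.1038]
ee_rot: [-3.141, 0.001, 0.447]
wrist_force: [-0.2, 0.5, -0.4]
width: 0.045
```

The sleeve is past the taper with no contact force. I'll continue down to just above seating.

Request:
step_arm(series=[[-1, 0, 0, 6, 0], [-1, 0, 0, 12, 0], [-1, 0, 0, 18, 0], [-1, 0, 0, 24, 0], [-1, 0, 0, 29, 0], [-1, 0, 0, 33, 0], [-1, 0, 0, 35, 0], [-1, 0, 0, 36, 0], [-1, 0, 0, 37, 0], [-1, 0, 0, 37, 0]])

```text
time: 10.75
tool_pos: [0.5279, 0.1525, 0.0675]
ee_rot: [3.141, -0.0, 0.447]
wrist_force: [-1.2, -0.5, -2.4]
width: 0.0451
```

Request:
step_arm(series=[[-1, 0, 0, 0.7, 0], [-1, 0, 0, 1.4, 0], [-1, 0, 0, 2, 0], [-1, 0, 0, 2, 0]])

```text
time: 11.25
tool_pos: [0.528, 0.1525, 0.0658]
ee_rot: [3.141, -0.0, 0.447]
wrist_force: [-0.7, 0.7, 0.9]
width: 0.0449
```

It's at the seating height, within about 1 mm, and contact is just beginning. I'll release partway and withdraw straight up.

Request:
step_arm(series=[[-0.05, 0, 0, 2, 0], [0.2, 0, 0, 2, 0], [0.4, 0, 0, 2, 0], [0.4, 0, 0, 2, 0], [0.4, 0, 0, 2, 0], [0.4, 0, 0, 2, 0], [0.4, 0, 0, -5, 0], [0.4, 0, 0, -20, 0], [0.4, 0, 0, -45, 0], [0.4, 0, 0, -80, 0], [0.4, 0, 0, -115, 0], [0.4, -20, 0, -140, 0], [0.4, -50, 0, -150, 0], [0.4, -75, 0, -150, 0], [0.4, -80, 0, -150, 0], [0.4, -80, 0, -150, 0]])

```text
time: 13.25
tool_pos: [0.4561, 0.1181, 0.2161]
ee_rot: [3.141, -0.002, 0.447]
wrist_force: [-0.1, -0.3, 0.2]
width: 0.0663
```

```bash
python3 - <<'E'
from h import *
st()
L=["tall_sleeve_mid","pin_foot","short_sleeve_mid","washer_mid"]
w=look("wrist","w4",L[:2]);s=look("scene","s4",L);look("top","t4",L)
a=cv2.resize(w["pixels"],(480,360));b=cv2.resize(s["pixels"][120:240,265:371],(318,360))
cv2.imwrite("pics/c4.png",np.hstack([a,b])[:,:,::-1])
E
```

```text
{'time': 13.25, 'tool_pos': [0.4561, 0.1181, 0.2161], 'ee_rot': [3.1411, -0.0016, 0.4466], 'width': 0.0663, 'wrist_force': [-0.0684, -0.3125, 0.1619]}
wrist tall_sleeve_mid 0.72 [0.5302 0.1524 0.0682] px [323. 138.]
wrist pin_foot 0.88 [0.5301 0.1525 0.0392] px [323. 138.]
scene tall_sleeve_mid 0.65 [0.525  0.1564 0.0666] px [318. 173.]
scene pin_foot 0.92 [0.529  0.1513 0.0375] px [318. 186.]
scene short_sleeve_mid 0.58 [ 0.481  -0.2575  0.0126] px [168. 359.]
scene washer_mid 0.9 [ 0.6788 -0.1212  0.0067] px [324. 344.]
top tall_sleeve_mid 0.42 [ 0.4827 -0.2607  0.0138] px [467. 307.]
top short_sleeve_mid 0.98 [ 0.4811 -0.2593  0.0128] px [466. 308.]
top washer_mid 0.77 [ 0.6785 -0.1231  0.0031] px [386. 199.]
```

View pics/c4.png

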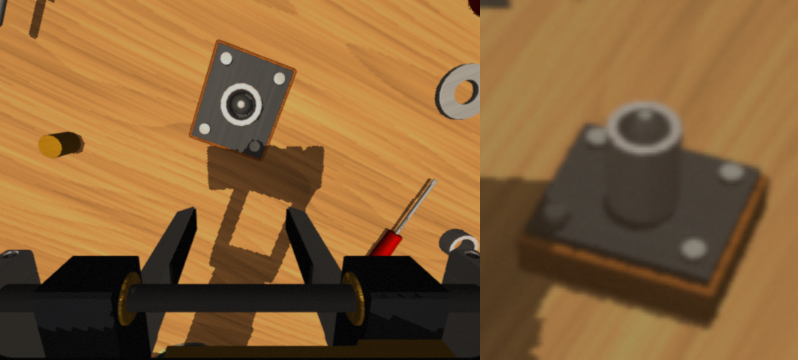

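The wrist view shows the ring concentric with the pin tip at about (240,104). The scene crop shows the sleeve upright and flat on the plate with the pin tip in its bore. The gripper is clear, so I'll hand in.

```bash
python3 -c "
from bench import robot
print(robot.close_job())"
```

```text
the job is handed in; nothing more can be done
None
```

The tall sleeve is seated on the kingpin and released, and I handed the job in at about 13.5 s of the 43 s allowed. I gripped it, lifted it above the pin, aligned it using the wrist and scene cameras, lowered it slowly, let go at seating height and withdrew straight up.

**Last checks:**
- **Position:** the wrist camera put the sleeve's centre about 29 mm above the pin's foot (30 mm is fully home), with the axes within 1 mm. The pictures show it upright, flat on the plate and concentric with the pin.
- **Force:** wrist force stayed within about 3 N at every reading on the way down.
- **Bystanders:** the short sleeve and washer read within a few mm of where they began.

**Disagreements:**
- **Scene camera:** it put the sleeve about 6 mm sideways from the pin. That is larger than its stated error but still inside the 12 mm limit, and the pictures don't show it.
- **Top camera:** it didn't find the seated sleeve or the pin foot, because the arm covers them. Its one low-confidence "tall sleeve" hit was the short sleeve.

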